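# Offer up the cover of an instrument case

### The job

Close up the instrument case: push its fold-down front panel up until it is fully shut, then pick up the black cover by its handle and bring it over the case, vent slots to the rear. Finish still holding it - level and still, hovering a centimetre or two above the case without touching it, with the four screw holes lined up over the threaded holes of the corner posts - so that I can start the screws; do not put it down or let go. Leave everything else on the bench where it is.

Things in the scene. Friction and masses are not known exactly. Their poses are not given: they have to be found in the camera images.
- case: Open-topped aluminium case, 150 (x, depth) x 200 (y, width) x 80 mm high, fixed, on a 3 mm green mat. Origin: centre of its underside; z up; -x is its front (fold-down panel side, facing the robot within 0.25 rad), +x its rear, +y its left seen from the robot. Tops of the 2.5 mm walls and of four 13 mm brass corner posts are 80 mm above the origin; the parts inside stay below 55 mm
- front_panel (a joint): Angle of the dark front panel (194 wide, 72 tall, 3 mm thick) hinged at its bottom edge: 0 = upright, shut against a stop; larger = folded down and out to the front; starts at 0.45 to 0.95, at most 1.15 rad. Stiff 0.2 N m friction hinge: stays where left, 3 to 6 N on its upper part moves it. The upper middle of its face is clear; knobs stand 14 mm proud 72 mm either side
- panel_edge (a point): Middle of the panel's free (upper) edge, on its outer face, 72 mm from the hinge line; moves with the panel
- panel_hinge (a point): Middle of the panel's hinge line, which runs along the case's y axis: 73.5 mm in front of the case's origin and 7 mm above it; fixed on the case
- cover: Black metal cover plate, 150 (x) x 200 (y) x 3 mm, about 0.3 kg, flat on the mat, handle up, balanced about its middle. Origin: centre of its underside; z up; its vent slots are on its +x side, which belongs over the case's rear (+x); its x axis starts within 0.5 rad of straight away from the robot. Four 8 mm bright-rimmed screw holes at x = +-62, y = +-87 mm
- cover_grip (a point): Centre of the bar of the cover's bow handle, 37 mm above the cover's underside, over its middle. The bar runs along the cover's y axis: 14 mm wide (x), 12 mm high, 124 mm long, 14 mm square legs at y = +-55 mm, 28 mm free below the bar between them
- post_front_left (a point): 5 mm threaded hole in the front left post, at the post's top: x = -62, y = +87, z = +80 mm in the case's frame
- hole_front_left (a point): Centre, on the underside, of the cover's screw hole that belongs over the front left post: x = -62, y = +87 mm in the cover's frame
- post_front_right (a point): 5 mm threaded hole in the front right post, at the post's top: x = -62, y = -87, z = +80 mm in the case's frame
- hole_front_right (a point): Centre, on the underside, of the cover's screw hole that belongs over the front right post: x = -62, y = -87 mm in the cover's frame
- post_rear_left (a point): 5 mm threaded hole in the rear left post, at the post's top: x = +62, y = +87, z = +80 mm in the case's frame
- hole_rear_left (a point): Centre, on the underside, of the cover's screw hole that belongs over the rear left post: x = +62, y = +87 mm in the cover's frame
- post_rear_right (a point): 5 mm threaded hole in the rear right post, at the post's top: x = +62, y = -87, z = +80 mm in the case's frame
- hole_rear_right (a point): Centre, on the underside, of the cover's screw hole that belongs over the rear right post: x = +62, y = -87 mm in the cover's frame
- multimeter: Bystander, to be left alone: handheld multimeter lying flat, green holster, 180 x 88 x 44 mm; origin at the centre of its underside
- tip_cleaner: Bystander, to be left alone: gold-coloured round soldering-tip cleaner, 66 mm across, 46 mm high; origin at the centre of its underside
- solder_reel: Bystander, to be left alone: white reel of solder standing on its flange, 58 mm across, 44 mm high; origin at the centre of its underside
- heatsink: Bystander, to be left alone: red finned heatsink, 50 x 60 x 28 mm; origin at the centre of its underside
- screw_dish: Bystander, to be left alone: round steel dish holding the screws, 76 mm across, 20 mm high; origin at the centre of its underside
- screwdriver: Bystander, to be left alone: orange-handled screwdriver lying flat, 190 mm long; origin at the centre of its underside
- solder_sucker: Bystander, to be left alone: green pen-shaped solder sucker lying flat, about 220 mm long, 26 mm high; origin at the centre of its underside
- travel_mug: Bystander, to be left alone: black upright travel mug, 74 mm across, 178 mm high; origin at the centre of its underside

How it is judged:
On the way, in this order (a step that is already met when the one before it is completed fails the run):
1. the front panel is pushed up and fully shut, the cover still lying on the mat (value of joint front_panel below 0.06 rad and height (world z) of cover below 0.03 m), for 0.2 s.
2. the cover is held hovering over the case with its holes over the posts (value of joint front_panel below 0.06 rad and horizontal distance between hole_front_left and post_front_left below 0.005 m and horizontal distance between hole_front_right and post_front_right below 0.005 m and horizontal distance between hole_rear_left and post_rear_left below 0.005 m and horizontal distance between hole_rear_right and post_rear_right below 0.005 m and z of cover in the frame of case between 0.084 and 0.11 m and angle between cover's own z axis and vertical below 0.08 rad and contact force between cover and case below 0.1 N and contact force between cover and the fingers above 1 N and linear speed of cover below 0.03 m/s), for 0.3 s.
At the end, for the whole second after the job is handed in: Panel shut within 0.06 rad. Cover held by the gripper, not touching the case, underside 4 to 30 mm above the post tops, level within 0.08 rad, slower than 0.03 m/s, each screw hole within 5 mm sideways of its own threaded hole. Bystanders within 40 mm of their starts (all of step 2 and distance of each of multimeter, tip_cleaner, solder_reel, heatsink, screw_dish, screwdriver, solder_sucker, travel_mug from where it was at the start of the episode below 0.04 m); the arm keeps its last pose, push and grip.
It fails at once if a bystander is moved more than 40 mm (distance of any of multimeter, tip_cleaner, solder_reel, heatsink, screw_dish, screwdriver, solder_sucker, travel_mug from where it was at the start of the episode above 0.04 m).
It also fails if it takes over 59 s, if anything falls off the work surface, if the arm or the gripper's body presses on something with over 40 N, if the wrist force passes 120 N, or if a joint passes its speed limit or range.

### The arm

A 6-joint arm with a two-finger parallel gripper is mounted at the origin on the work surface. World frame = base frame: x ahead of the robot, y to its left, z up, the work surface at z = 0. Lengths are in m, angles in rad, forces in N, time in s.
With the tool pointing down it reaches from about 0.4 to 0.825 m from the base axis. Payload 7 kg.
Tool frame: the origin (TCP) lies at the centre of the arm's flange, where the gripper is bolted on; the fingertips stand 178 mm ahead of it and the grasp point (between the pads) lies 159 mm ahead of it (ctrl.hold_point_z is the distance from the TCP to the grasp point, in m); z points along the fingers, y is the line along which they close (so a half turn about z gives the same grasp; the last joint's range is limited). The gripper opens to 88 mm and grips with 3 to 60 N. Pads are 19 mm wide; open, the fingers measure 130 mm over their backs; the gripper's body (78 mm by 193 mm) begins 47 mm behind the grasp point.
Start: joints at [-0.88, 0.359, 0.012, 0, -1.224, -0.288], TCP at [0.265, -0.621, 0.405] pointing down, gripper open.
Joint ranges: [-3.07, 3.07], [-1.43, 2.12], [-1.02, 1.25], [-3.03, 1.67], [-3.05, -0], [-3.03, 3.03]. Speed limits (rad/s): [2.39, 2.39, 3.01, 3.14, 3.14, 3.14].

### API

Orientations are given as a unit quaternion [w, x, y, z].
In Python, from bench import readout, imaging, ctrl gives the robot as it stands.
- The arm moves only by the tool step_arm, never from a script. Its argument "increments" is text: rows parted by semicolons, each of 5 numbers parted by spaces: the closure in counts, from 0 (fully open) to 255 (shut), then the shift along the tool's x, y, z in cm, then the turn about the tool's z in rad. A call has 1 to 10 rows; each row shifts and turns the commanded pose from where the row before left it, along the tool's axes as they then stand; what a row does not reach is not made up. A row lasts 1/10 s, in which the tool goes at most 50 mm and 8.59 degrees, less where a joint would pass 70% of its speed; a pose out of reach is approached as far as the arm can. A call is refused whole if a number of a shift passes 5 or a number of a turn 0.15, either way. A call with a gripper value outside its range is refused whole. The fingers move at their own pace and stop on an object; "force" is the grip in N (left out, the last holds). Time passes only in rows, so rows that do not move let the fingers close. It gives the time, the measured TCP pose, the force, the opening and the grip force at its end, in the units of the state.
- readout.get_obs(): the state, without advancing time (a new reading comes with each control period).
- imaging.snapshot(name): name is "scene" or "side" or "wrist"; returns (picture, depth): 480x640x3 uint8, blue, green, red; 480x640 float32, m along the optical axis (not along the pixel's ray), 0 where there is no reading.
- imaging.calibration(name): a dict with "camera_matrix" (3x3 intrinsics, pixels), "world_to_cam" (4x4, takes a point from world to camera coordinates); the wrist camera has in their place "mount" (4x4, takes a point from camera to tool coordinates, whose origin is the TCP and whose axes are the flange's). Camera axes: x right, y down, z forward; pixel columns grow to the right and rows downward; lengths in m; the calibration is good to about 2 mm. The wrist camera is an equidistant fisheye: a pixel r from the principal point sees the ray r / f radians off the axis. A picture is of the moment at which its call begins: read the wrist's pose just before it. calibration takes no time and is no camera call.
- ctrl.hand_in(): hands the job in; it is judged then, once.
Trained networks look in the newest picture that a camera, given by its name, has taken for a name from the list of things; names that differ only in an ending like _2 or _b are one class to them, and where a whole thing is asked for, a point or a joint stands for the part that bears it (a point fixed in the world has none). Each returns a list of dicts, best first, with "score" (0 to 1); they miss things now and then, are a little off and sometimes report something else, mostly with a low value. They report only what shows in the picture. A call takes as long as a camera call.
- imaging.silhouettes(query, camera): "mask" (480x640 bool, what is visible of it) and "point" ([column, row] in pixels, amid what is visible of it).
- imaging.tip_of(query, camera): "point" ([column, row] in pixels: a listed point, or the origin of a listed thing).
The state is a dict: "time": time; "joints": joint angles; "dq": joint speeds; "effort": joint torques, N m; "ee_pos": TCP position; "orientation": TCP orientation; "wrist_force": force on the tool from outside, world axes, zero at the start; "ft_torque": the same for the moment, N m; "grip_width": finger opening in m; "gripper_force": force on a finger pad.
Only numpy, scipy, OpenCV 4.12 (cv2) and the standard library are available. Lean on these libraries where they do the work, as an engineer would, in place of code of your own. Each camera call takes 0.05 s, during which the arm holds its last target. There are 200 camera calls.

## Working session

There is one attempt and no reset: what is moved stays moved. The work goes in short steps, Python scripts to look and compute and a tool call to move; the robot and the scene stay as the last step left them, time stands still between calls to the robot, and variables do not carry over. Pictures are saved under pics/ and viewed, at most 10 in all, crops included, and the job is handed in when it is done.

Besides the shell and the picture viewer there is one more tool, called as name(argument=value, ...), one argument or row to a line, values as JSON. step_arm: Moves the arm, as the interface text tells. Its arguments: {"type":"object","properties":{"increments":{"type":"string"},"force":{"type":"number"}},"required":["increments"]}

```bash
mkdir -p pics
cat > h.py <<'E'
import numpy as np, cv2
from bench import readout, imaging, ctrl
from scipy.spatial.transform import Rotation as R
def T_tool(o=None):
    o=o or readout.get_obs(); q=o["orientation"]; T=np.eye(4)
    T[:3,:3]=R.from_quat([q[1],q[2],q[3],q[0]]).as_matrix(); T[:3,3]=o["ee_pos"]; return T
def c2w(name,o=None):
    c=imaging.calibration(name)
    return T_tool(o)@np.array(c["mount"]) if name=="wrist" else np.linalg.inv(np.array(c["world_to_cam"]))
def rays(name,px,T):
    K=np.array(imaging.calibration(name)["camera_matrix"]); px=np.atleast_2d(np.asarray(px,float))
    u=(px[:,0]-K[0,2])/K[0,0]; v=(px[:,1]-K[1,2])/K[1,1]
    if name=="wrist":
        r=np.hypot(u,v); s=np.where(r>1e-9,np.sin(r)/np.maximum(r,1e-9),1); d=np.c_[u*s,v*s,np.cos(r)]
    else: d=np.c_[u,v,np.ones(len(u))]
    return d@T[:3,:3].T
def at_z(name,px,z,T):
    d=rays(name,px,T); o=T[:3,3]; return o+d*((z-o[2])/d[:,2])[:,None]
E
python3 - <<'E'
from h import *
o=readout.get_obs(); print(o["ee_pos"],o["orientation"],o["grip_width"])
a,d1=imaging.snapshot("scene"); b,d2=imaging.snapshot("side"); 
cv2.imwrite("pics/scene.png",a); cv2.imwrite("pics/side.png",b)
zz={"cover_grip":.04,"hole_front_left":.006,"hole_front_right":.006,"hole_rear_left":.006,"hole_rear_right":.006,"cover":.003,"case":.003,"post_front_left":.083,"post_front_right":.083,"post_rear_left":.083,"post_rear_right":.083,"panel_hinge":.01,"panel_edge":.06,"travel_mug":.0,"multimeter":0,"solder_sucker":0,"screw_dish":0,"screwdriver":0,"heatsink":0,"tip_cleaner":0,"solder_reel":0}
for c in ("scene","side"):
  T=c2w(c); print(c,T[:3,3].round(3),T[:3,2].round(2))
  for k,z in zz.items():
    r=imaging.tip_of(k,c)
    for x in r[:1]: print(k,round(x["score"],2),np.round(x["point"]),at_z(c,x["point"],z,T)[0].round(3))
E
```

```text
[ 0.26451167 -0.62079464  0.40372185] [-2.22341470e-04 -1.99986836e-01  9.79798228e-01  8.05414217e-04] 0.08766425453644673
scene [ 1.043 -0.867  1.37 ] [-0.28  0.54 -0.8 ]
cover_grip 0.73 [344. 205.] [0.588 0.24  0.04 ]
hole_front_left 0.76 [343. 187.] [0.536 0.344 0.006]
hole_front_right 0.73 [311. 221.] [0.511 0.154 0.006]
hole_rear_right 0.77 [346. 238.] [0.642 0.145 0.006]
cover 0.7 [342. 212.] [0.582 0.238 0.003]
case 0.92 [278. 316.] [ 0.597 -0.211  0.003]
post_front_left 0.65 [270. 276.] [ 0.533 -0.143  0.083]
post_front_right 0.8 [249. 330.] [ 0.574 -0.325  0.083]
post_rear_left 0.81 [312. 286.] [ 0.658 -0.116  0.083]
post_rear_right 0.84 [293. 336.] [ 0.687 -0.283  0.083]
panel_hinge 0.72 [255. 314.] [ 0.535 -0.239  0.01 ]
panel_edge 0.77 [240. 298.] [ 0.488 -0.239  0.06 ]
travel_mug 0.77 [224. 407.] [ 0.606 -0.513  0.   ]
multimeter 0.9 [359. 158.] [0.523 0.509 0.   ]
solder_sucker 0.65 [145. 367.] [ 0.352 -0.521  0.   ]
screw_dish 0.81 [290. 253.] [0.511 0.009 0.   ]
screwdriver 0.78 [253. 242.] [ 0.383 -0.01   0.   ]
heatsink 0.72 [375. 270.] [0.779 0.076 0.   ]
tip_clea
[... 414 characters left out ...]
0.602 -0.217  0.003]
post_front_left 0.88 [373. 228.] [ 0.525 -0.131  0.083]
post_front_right 0.16 [385. 227.] [ 0.5   -0.152  0.083]
post_rear_left 0.74 [333. 215.] [ 0.639 -0.115  0.083]
post_rear_right 0.81 [352. 176.] [ 0.691 -0.293  0.083]
panel_hinge 0.6 [387. 228.] [ 0.532 -0.227  0.01 ]
panel_edge 0.83 [402. 216.] [ 0.5   -0.244  0.06 ]
travel_mug 0.84 [411. 177.] [ 0.598 -0.498  0.   ]
multimeter 0.63 [264. 321.] [0.607 0.22  0.   ]
solder_sucker 0.49 [489. 201.] [ 0.349 -0.524  0.   ]
screw_dish 0.92 [352. 281.] [ 0.506 -0.009  0.   ]
screwdriver 0.62 [399. 300.] [ 0.379 -0.021  0.   ]
heatsink 0.93 [246. 257.] [0.784 0.079 0.   ]
tip_cleaner 0.56 [282. 224.] [ 0.787 -0.082  0.   ]
```

View pics/scene.png

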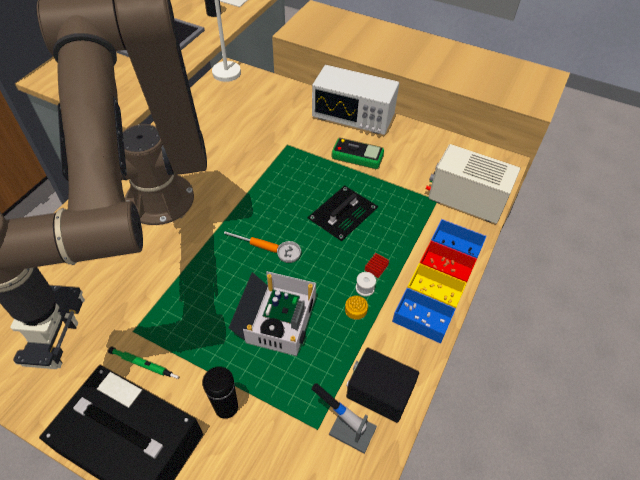

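View pics/side.png

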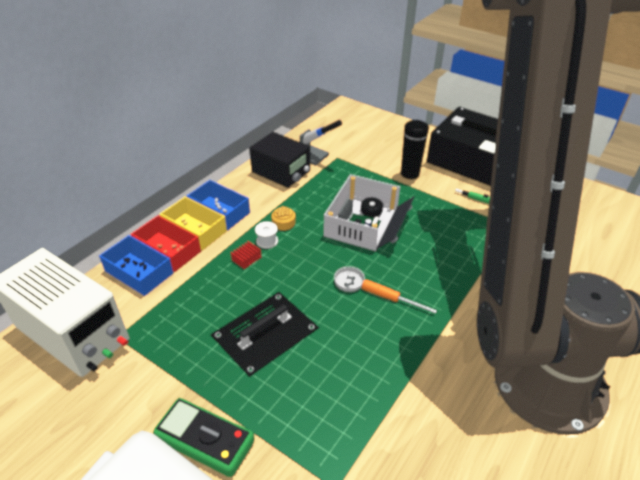

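The scene view shows the open case at about (278, 316) with its dark panel folded out to the left. The black cover is at (342, 212), and the mug at (224, 407) is off the path. The side view agrees: vent slots on the cover's far side at about (255, 318), case at (363, 215). Next I move over the panel and start closing the fingers.

step_arm(
  increments="0 -3.2 2.7 0 0;0 -3.2 2.7 0 0;0 -3.2 2.7 0 0;0 -3.2 2.7 0 0;0 -3.2 2.7 0 0;0 -3.2 2.7 0 0;0 -3.2 2.7 0 0;0 -3.2 2.7 0 0;0 -3.2 2.7 0 0;0 -3.2 2.7 0 0",
  force=20,
)

```text
time: 3.2
ee_pos: [0.4535, -0.2455, 0.405]
orientation: [0.0, -0.2, 0.98, -0.0]
wrist_force: [1.4, -0.9, 0.0]
grip_width: 0.0876
gripper_force: 0.0
```

step_arm(
  increments="0 0 0 0 0.1;0 0 0 0 0.1;0 0 0 0 0;0 0 0 0 0",
)

```text
time: 3.6
ee_pos: [0.4531, -0.2472, 0.4047]
orientation: [0.0, -0.103, 0.995, -0.0]
wrist_force: [-0.5, 0.1, -0.3]
grip_width: 0.0877
gripper_force: 0.0
```

```bash
cat >> h.py <<'E'
def fit(local,world):
    """planar rigid fit: yaw, origin xy, residuals"""
    L=np.asarray(local,float);W=np.asarray(world,float);l=L-L.mean(0);w=W-W.mean(0)
    y=np.arctan2((l[:,0]*w[:,1]-l[:,1]*w[:,0]).sum(),(l*w).sum())
    M=np.array([[np.cos(y),-np.sin(y)],[np.sin(y),np.cos(y)]]); t=W.mean(0)-M@L.mean(0)
    return y,t,np.linalg.norm(L@M.T+t-W,axis=1)
C={"front_left":(-.062,.087),"front_right":(-.062,-.087),"rear_left":(.062,.087),"rear_right":(.062,-.087)}
def look(kind,z,cam="wrist"):
    o=readout.get_obs(); p,d=imaging.snapshot(cam); T=c2w(cam,o); L=[];W=[]
    for k,l in C.items():
        for x in imaging.tip_of(kind+"_"+k,cam)[:1]:
            w=at_z(cam,x["point"],z,T)[0]; print(kind,k,round(x["score"],2),np.round(x["point"]),w.round(4))
            if x["score"]>.4: L.append(l);W.append(w[:2])
    f=fit(L,W); print("yaw %.3f"%f[0],"org",f[1].round(4),"res",f[2].round(4)); return o,p,d,T,f
E
python3 - <<'E'
from h import *
o,p,d,T,f=look("post",.083); cv2.imwrite("pics/w1.png",p)
t=T_tool(o); print(o["ee_pos"],"toolx",np.arctan2(t[1,0],t[0,0]),"cam",T[:3,3],T[:3,2].round(2))
for k,z in (("panel_edge",.07),("panel_hinge",.01)):
    for x in imaging.tip_of(k,"wrist")[:1]: print(k,x["score"],x["point"],at_z("wrist",x["point"],z,T)[0])
E
```

```text
post front_left 0.57 [409. 324.] [ 0.5281 -0.1448  0.083 ]
post front_right 0.66 [226. 330.] [ 0.5696 -0.3134  0.083 ]
yaw 0.242 org [ 0.609  -0.2142] res [0.0002 0.0002]
[ 0.4530532  -0.24718524  0.40473831] toolx -2.9359590008745746 cam [ 0.37861574 -0.26243923  0.38544806] [ 0.27  0.06 -0.96]
panel_edge 0.78 [317.4, 259.6] [ 0.48651941 -0.24154413  0.07      ]
panel_hinge 0.68 [318.3, 287.3] [ 0.53844818 -0.23005678  0.01      ]
```

step_arm(
  increments="255 0 0 4.5 -0.036;255 0 0 4.5 0;255 0 0 4.5 0;255 0 0 4.2 0;255 0 0 0 0",
)

```text
time: 4.45
ee_pos: [0.4508, -0.2468, 0.2229]
orientation: [-0.005, -0.119, 0.993, 0.002]
wrist_force: [-0.8, -1.2, -0.0]
grip_width: 0.0533
gripper_force: 0.0
```

step_arm(
  increments="255 -1 0 0 0;255 -1 0 0 0;255 -1 0 0 0;255 -1 0 0 0;255 -1 0 0 0;255 -1 0 0 0;255 0 0 0 0",
)

```text
time: 5.15
ee_pos: [0.5132, -0.2328, 0.2294]
orientation: [0.002, -0.12, 0.993, -0.001]
wrist_force: [-0.4, 0.7, 0.2]
grip_width: 0.0015
gripper_force: 0.0
```

Run:
```python
from h import *
o=readout.get_obs(); p,d=imaging.snapshot("wrist"); T=c2w("wrist",o); s,ds=imaging.snapshot("scene")
t=np.array(o["ee_pos"])[:2]-[.609,-.2142]; c,s_=np.cos(.242),np.sin(.242); print("tool in case",t@[c,s_],t@[-s_,c],o["wrist_force"])
for cam in("wrist","scene"):
  for x in imaging.tip_of("panel_edge",cam)[:1]:
    e=at_z(cam,x["point"],.08,c2w(cam,o))[0]; print(cam,x["score"],(e[:2]-[.609,-.2142])@[c,s_])
cv2.imwrite("pics/mix.png",np.hstack([p[100:,160:480],s[230:400,190:360].repeat(2,0).repeat(2,1)[:380 if 0 else 340,:].copy() if 0 else cv2.resize(s[240:360,200:330],(412,380))]))
```

```text
tool in case -0.09743612834568055 0.004855727276715471 [-0.41367742  0.74060957  0.18430901]
wrist 0.72 -0.08502767437251182
scene 0.59 -0.08111409714179321
```

View pics/mix.png

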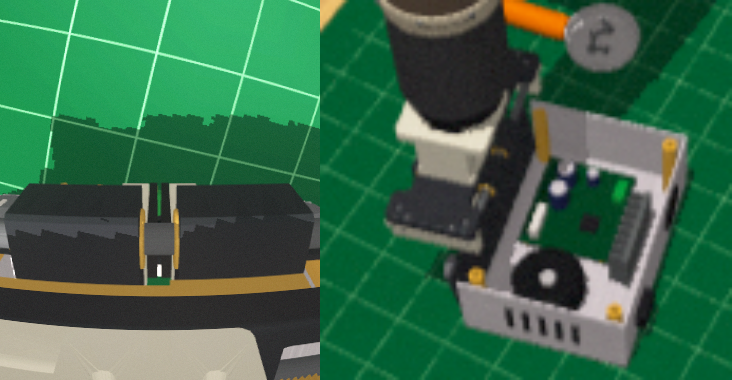

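The crop shows the panel nearly upright along the case front, with the closed fingers behind it. I keep pushing gently.

step_arm(
  increments="255 -0.4 0 0 0;255 -0.4 0 0 0;255 -0.2 0 0 0;255 0 0 0 0",
)

```text
time: 5.75
ee_pos: [0.5213, -0.2305, 0.2275]
orientation: [-0.0, -0.119, 0.993, 0.0]
wrist_force: [-2.1, -0.0, 0.4]
grip_width: 0.0006
gripper_force: 0.9
```

step_arm(
  increments="255 -0.2 0 0 0;255 -0.2 0 0 0;255 0 0 0 0",
)

```text
time: 6.05
ee_pos: [0.5241, -0.2299, 0.2275]
orientation: [-0.001, -0.119, 0.993, 0.0]
wrist_force: [-6.6, -2.3, 5.5]
grip_width: 0.0002
gripper_force: 3.5
```

step_arm(
  increments="255 -0.2 0 0 0;255 -0.2 0 0 0;255 0 0 0 0;255 0 0 0 0",
)

```text
time: 6.45
ee_pos: [0.5253, -0.2297, 0.2274]
orientation: [-0.004, -0.118, 0.993, 0.0]
wrist_force: [-17.8, -6.2, 13.5]
grip_width: 0.0001
gripper_force: 9.1
```

step_arm(
  increments="255 1.5 0 0 0;255 3 0 0 0;0 0 0 -4 0;0 0 0 -5 0;0 0 0 -5 0;0 0 0 -5 0;0 0 0 -2 0",
)

```text
time: 7.15
ee_pos: [0.486, -0.2396, 0.4436]
orientation: [0.005, -0.12, 0.993, -0.002]
wrist_force: [0.9, 0.2, -0.4]
grip_width: 0.0348
gripper_force: 0.0
```

step_arm(
  increments="0 0 0 0 -0.145;0 0 0 0 -0.145;0 0 0 0 -0.145;0 0 0 0 -0.145;0 0 0 0 -0.145;0 0 0 0 -0.145;0 0 0 0 -0.145;0 0 0 0 -0.115;0 0 0 0 0",
)

```text
time: 8.05
ee_pos: [0.4855, -0.2392, 0.4378]
orientation: [0.001, -0.633, 0.774, -0.001]
wrist_force: [0.2, 0.6, 0.3]
grip_width: 0.0873
gripper_force: 0.0
```

```bash
cat >> h.py <<'E'
def plan(x,y,z,o=None):
    """shift in tool axes (cm) to reach world x,y,z"""
    o=o or readout.get_obs(); t=T_tool(o); print("at",np.round(o["ee_pos"],4),"tooly ang %.3f"%np.arctan2(t[1,1],t[0,1]),"shift cm",(100*t[:3,:3].T@(np.array([x,y,z])-o["ee_pos"])).round(2),"j",np.round(o["joints"],2))
E
python3 -c "
from h import *
plan(.62,-.11,.45); plan(.585,.34,.43)"
```

```text
at [ 0.4855 -0.2392  0.4378] tooly ang 2.942 shift cm [-15.33 -10.62  -1.2 ] j [-0.1   0.12 -0.23 -0.   -1.22 -0.1 ]
at [ 0.4855 -0.2392  0.4378] tooly ang 2.942 shift cm [-58.74   1.76   0.8 ] j [-0.1   0.12 -0.23 -0.   -1.22 -0.1 ]
```

step_arm(
  increments="0 -3.8 -2.7 -0.3 0;0 -3.8 -2.7 -0.3 0;0 -3.8 -2.7 -0.3 0;0 -3.8 -2.7 -0.3 0;0 0 0 0 0;0 0 0 0 0",
)

```text
time: 8.65
ee_pos: [0.6223, -0.1109, 0.4489]
orientation: [-0.0, -0.632, 0.775, 0.0]
wrist_force: [-0.8, -0.1, -0.8]
grip_width: 0.0877
gripper_force: 0.0
```

Run:
```python
from h import *
o,p,d,T,f=look("post",.083); cv2.imwrite("pics/w2.png",p)
c,s=np.cos(f[0]),np.sin(f[0])
for x in imaging.tip_of("panel_edge","wrist")[:1]:
    print("edge in case",(at_z("wrist",x["point"],.082,T)[0][:2]-f[1])@np.array([[c,-s],[s,c]]),x["score"])
plan(.585,.34,.43)
```

```text
post front_left 0.59 [407. 163.] [ 0.5295 -0.1443  0.083 ]
post front_right 0.38 [407. 164.] [ 0.5299 -0.1429  0.083 ]
post rear_left 0.64 [286. 219.] [ 0.6529 -0.1139  0.083 ]
post rear_right 0.59 [214.  56.] [ 0.6866 -0.2823  0.083 ]
yaw 0.221 org [ 0.6093 -0.213 ] res [0.0025 0.0024 0.0029]
edge in case [-0.07459535 -0.0050001 ] 0.56
at [ 0.6209 -0.1129  0.4501] tooly ang 2.938 shift cm [-43.62  12.67   2.01] j [ 0.13  0.26 -0.02  0.   -1.29 -0.33]
```

View pics/w2.png

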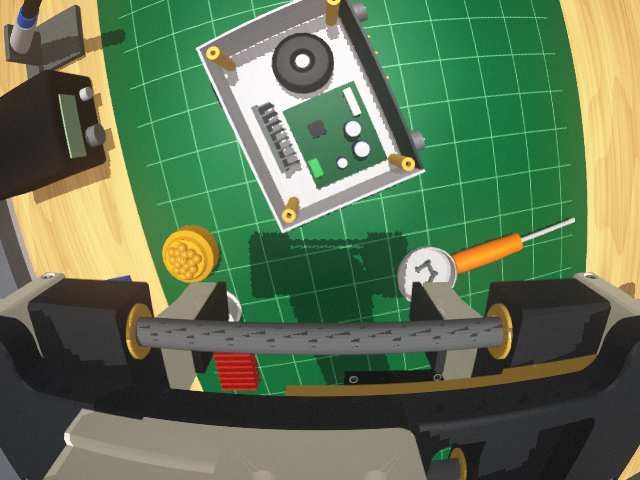

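The panel is flush with the case front. Hole pixels by eye: FL (408,163), RL (289,214), RR (213,53), FR (333,5). The network is about 5 px off on RL, so I zoom in on the saved picture.

Run:
```python
import cv2,numpy as np
p=cv2.imread("pics/w2.png"); t=[]
for u,v in ((408,163),(289,214),(213,53),(333,16)):
    t.append(cv2.resize(p[v-16:v+16,u-16:u+16],(384,384),interpolation=cv2.INTER_NEAREST)[:, :])
cv2.imwrite("pics/z2.png",cv2.resize(np.vstack([np.hstack(t[:2]),np.hstack(t[2:])]),(600,600)))
```

```text
(no output)
```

View pics/z2.png

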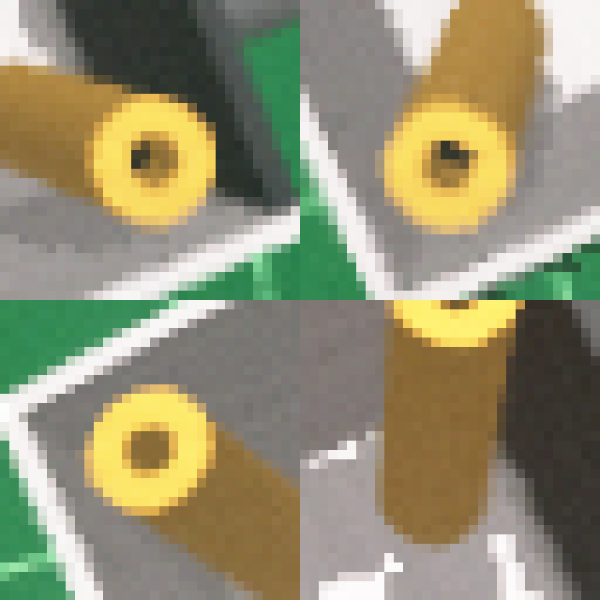

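step_arm(
  increments="0 -4.4 1.27 0.2 0;0 -4.4 1.27 0.2 0;0 -4.4 1.27 0.2 0;0 -4.4 1.27 0.2 0;0 -4.4 1.27 0.2 0;0 -4.4 1.27 0.2 0;0 -4.4 1.27 0.2 0;0 -4.4 1.27 0.2 0;0 -4.2 1.25 0.2 0;0 -4.2 1.25 0.2 0",
)

```text
time: 9.95
ee_pos: [0.5845, 0.3415, 0.4302]
orientation: [0.0, -0.632, 0.775, 0.0]
wrist_force: [-0.2, -0.1, -0.0]
grip_width: 0.0878
gripper_force: 0.0
```

step_arm(
  increments="0 0 0 0 0;0 0 0 0 0;0 0 0 0 0",
)

```text
time: 10.25
ee_pos: [0.585, 0.3395, 0.43]
orientation: [0.0, -0.632, 0.775, -0.0]
wrist_force: [-0.2, -0.4, -1.0]
grip_width: 0.0875
gripper_force: 0.0
```

Run:
```python
from h import *
o,p,d,T,f=look("hole",.006); cv2.imwrite("pics/w3.png",p); np.savez("w3.npz",T=T,f=np.r_[f[0],f[1]])
x=imaging.tip_of("cover_grip","wrist")
if x: print("grip",x[0]["score"],x[0]["point"],at_z("wrist",x[0]["point"],.04,T)[0])
plan(*f[1],.3)
```

```text
hole front_right 0.95 [361.  42.] [0.5042 0.1724 0.006 ]
hole rear_left 0.76 [248. 194.] [0.6594 0.3121 0.006 ]
hole rear_right 0.96 [246.  43.] [0.6259 0.1465 0.006 ]
yaw -0.211 org [0.5823 0.243 ] res [0.0016 0.0035 0.0019]
grip 0.92 [298.7, 117.7] [0.58540106 0.24407327 0.04      ]
at [0.5852 0.3396 0.4301] tooly ang 2.938 shift cm [ 9.52 -1.67 13.  ] j [ 0.81  0.35  0.05  0.   -1.28 -1.02]
```

View pics/w3.png

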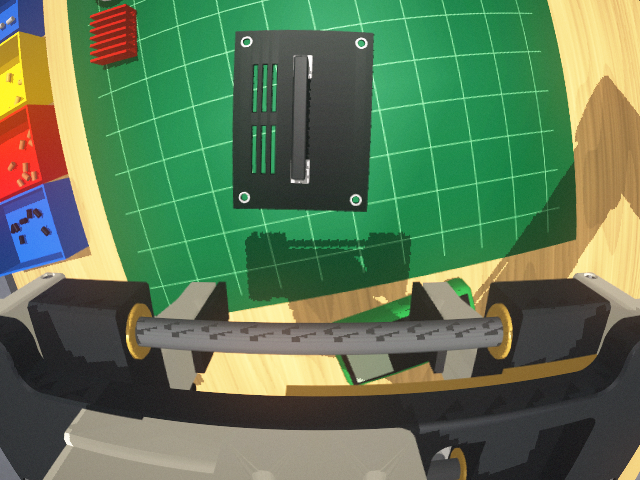

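The whole cover shows: slots on the left (the rear side), handle in the middle at (301,118). The rims are at RR (246,42), FR (361,43), RL (244,197) and FL (356,200).

Run:
```python
from h import *
p=cv2.imread("pics/w3.png"); g=p.min(2).astype(float); T=np.load("w3.npz")["T"]; px=[]
for u,v in ((355.5,200),(361.5,43),(244,197),(246,42)):
    u,v=int(u),int(v); w=np.maximum(g[v-9:v+10,u-9:u+10]-110,0); Y,X=np.mgrid[v-9:v+10,u-9:u+10]; px.append(((w*X).sum()/w.sum(),(w*Y).sum()/w.sum()))
W=at_z("wrist",px,.006,T)[:,:2]; f=fit(list(C.values()),W); print("cover",np.round(px,1).tolist(),f)
# posts: tool pose of w2
o={"ee_pos":np.array([.6209,-.1129,.4501]),"orientation":[0,-np.sin((np.pi-2*0.6855)/2*0+.6842),.7293,0]}
a=2.938-np.pi/2*0; 
y=np.array([np.cos(2.938),np.sin(2.938),0]); z=np.array([0,0,-1.]); Tt=np.eye(4); Tt[:3,:3]=np.c_[np.cross(y,z),y,z]; Tt[:3,3]=[.6209,-.1129,.4501]
Tc=Tt@np.array(imaging.calibration("wrist")["mount"])
pp=[(407.8,163.6),(332.5,-2.2),(288.5,215.1),(212.5,52.5)]
W=at_z("wrist",pp,.083,Tc)[:,:2]; f2=fit(list(C.values()),W); print("case",f2, W.round(4).tolist()); k=[0,2,3]; print(fit(np.array(list(C.values()))[k],W[k]))
plan(*f[1],.3)
```

```text
cover [[355.3, 199.5], [361.0, 42.8], [244.0, 197.0], [246.1, 41.4]] (np.float64(-0.23064241754250323), array([0.58468886, 0.24349647]), array([0.00021267, 0.0001986 , 0.00022621, 0.00030076]))
case (np.float64(0.21746645088988323), array([ 0.60730193, -0.2174585 ]), array([0.00066584, 0.00081763, 0.0005106 , 0.00032299])) [[0.5277, -0.1453], [0.5655, -0.3166], [0.6492, -0.1186], [0.6868, -0.2893]]
(np.float64(0.21598154092165336), array([ 0.60725368, -0.21716525]), array([0.00037787, 0.00026585, 0.000552  ]))
at [0.5852 0.3396 0.4301] tooly ang 2.938 shift cm [ 9.42 -1.89 13.  ] j [ 0.81  0.35  0.05  0.   -1.28 -1.02]
```

step_arm(
  increments="0 3.14 -0.63 3 0;0 3.14 -0.63 3 0;0 3.14 -0.63 3 0;0 0 0 3 0.027;0 0 0 2 0;0 0 0 0 0",
)

```text
time: 11.15
ee_pos: [0.5838, 0.2431, 0.2868]
orientation: [-0.003, -0.621, 0.784, 0.0]
wrist_force: [-1.4, -0.1, 0.7]
grip_width: 0.0878
gripper_force: 0.0
```

Run:
```python
from h import *
plan(.5847,.2435,.199)
```

```text
at [0.5838 0.2431 0.2868] tooly ang 2.911 shift cm [-0.09 -0.11  8.78] j [ 0.7   0.39 -0.23 -0.   -0.96 -0.93]
```

step_arm(
  increments="0 0 0 3 0;0 0 0 3 0;0 0 0 3.1 0;0 0 0 0 0;0 0 0 0 0;255 0 0 0 0;255 0 0 0 0;255 0 0 0 0;255 0 0 0 0;255 0 0 0 0",
  force=45,
)

```text
time: 12.15
ee_pos: [0.5846, 0.2444, 0.1991]
orientation: [0.0, -0.622, 0.783, -0.0]
wrist_force: [-0.2, 0.1, 0.1]
grip_width: 0.0534
gripper_force: 0.0
```

step_arm(
  increments="255 0 0 0 0;255 0 0 0 0;255 0 0 0 0",
)

```text
time: 12.45
ee_pos: [0.5845, 0.2444, 0.1986]
orientation: [-0.0, -0.622, 0.783, -0.0]
wrist_force: [-0.1, 1.0, -0.2]
grip_width: 0.0294
gripper_force: 0.0
```

step_arm(
  increments="255 0 0 0 0;255 0 0 0 0;255 0 0 0 0;255 0 0 0 0;255 0 0 0 0",
)

```text
time: 12.95
ee_pos: [0.5846, 0.2444, 0.1986]
orientation: [0.0, -0.622, 0.783, 0.0]
wrist_force: [0.7, -0.9, -0.6]
grip_width: 0.0135
gripper_force: 45.0
```

step_arm(
  increments="255 0 0 -1 0;255 0 0 -2 0;255 0 0 -3 0;255 0 0 -3 0;255 0 0 -3 0;255 0 0 -3 0;255 0 0 0 0;255 0 0 0 0;255 0 0 0 0",
)

```text
time: 13.85
ee_pos: [0.5839, 0.244, 0.3476]
orientation: [-0.001, -0.622, 0.783, 0.0]
wrist_force: [0.4, -0.6, -3.4]
grip_width: 0.0133
gripper_force: 45.0
```

Run:
```python
from h import *
o=readout.get_obs(); dz=o["ee_pos"][2]-.199
o,p,d,T,f=look("hole",.006+dz); cv2.imwrite("pics/w4.png",p)
t=T_tool(o); print("cover in tool frame",(t[:3,:3].T@(np.r_[f[1],0]-np.r_[o["ee_pos"][:2],0])).round(4))
plan(.6073,-.2173,.35,o)
o,p,d,T,f=look("hole",.006+dz,"side")
```

```text
hole front_left 0.17 [ 87. 112.] [0.6801 0.123  0.1546]
hole front_right 0.88 [448. 114.] [0.5032 0.1721 0.1546]
hole rear_right 0.95 [190. 115.] [0.6235 0.1448 0.1546]
yaw -0.223 org [0.5826 0.2433] res [0.0003 0.0003]
cover in tool frame [0.001  0.0012 0.    ]
at [0.5839 0.244  0.3476] tooly ang 2.912 shift cm [ 44.4  -12.76  -0.21] j [ 0.7   0.33 -0.16 -0.   -1.08 -0.93]
hole front_left 0.97 [244. 325.] [0.5429 0.3428 0.1546]
hole front_right 0.71 [311. 282.] [0.5026 0.1721 0.1546]
hole rear_left 0.94 [210. 293.] [0.6573 0.3172 0.1546]
yaw -0.213 org [0.5817 0.2446] res [0.0034 0.0006 0.0034]
```

View pics/w4.png

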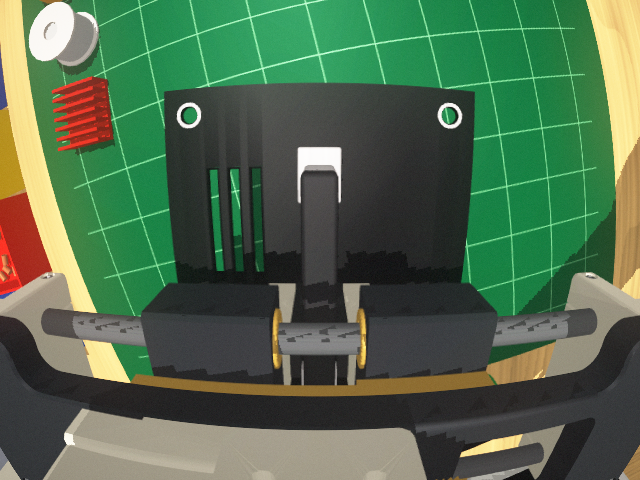

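The cover is held level with rims at (189,115) and (449,115), slots on the left, nothing dragged along. Next I carry it over the case.

step_arm(
  increments="255 2.8 -0.8 0 0;255 3.9 -1.12 0 0;255 3.9 -1.12 0 0;255 3.9 -1.12 0 0;255 3.9 -1.12 0 0;255 3.9 -1.12 0 0;255 3.9 -1.12 0 0;255 3.9 -1.12 0 0;255 3.9 -1.12 0 0;255 3.9 -1.12 0 0",
)

```text
time: 15.35
ee_pos: [0.6044, -0.1511, 0.3489]
orientation: [0.0, -0.622, 0.783, -0.0]
wrist_force: [0.4, -0.1, -2.6]
grip_width: 0.0139
gripper_force: 45.0
```

step_arm(
  increments="255 3.5 -1 0 0;255 2.0 -0.6 0 0;255 1 -0.3 0 0;255 0 0 0 -0.08;255 0 0 0 -0.1;255 0 0 0 -0.1;255 0 0 0 -0.1;255 0 0 0 -0.067;255 0 0 0 0;255 0 0 0 0",
)

```text
time: 16.35
ee_pos: [0.6083, -0.2166, 0.3487]
orientation: [-0.0, 0.779, -0.627, -0.0]
wrist_force: [-0.6, 0.2, -2.8]
grip_width: 0.0134
gripper_force: 45.0
```

Run:
```python
from h import *
o=readout.get_obs(); p,d=imaging.snapshot("wrist"); T=c2w("wrist",o); cv2.imwrite("pics/w5.png",p)
z=.006+o["ee_pos"][2]-.1986; g=p.min(2).astype(float); px=[]
for n in ("front_right","rear_right"):
    r=imaging.tip_of("hole_"+n,"wrist"); print(n,[(round(x["score"],2),np.round(x["point"])) for x in r[:2]])
    u,v=[int(round(c)) for c in r[0]["point"]]; w=g[v-15:v+16,u-15:u+16]; 
    m=(w>190).astype(np.uint8); q=cv2.findNonZero(m); (cx,cy),rad=cv2.minEnclosingCircle(q); px.append((u-15+cx,v-15+cy)); print(px[-1],rad)
W=at_z("wrist",px,z,T)[:,:2]; f=fit([C["front_right"],C["rear_right"]],W); print(f)
t=T_tool(o); print("cover in tool",(t[:3,:3].T@np.r_[f[1]-o["ee_pos"][:2],0]).round(4)); plan(.6073,-.2173,.25,o); print(o["wrist_force"],o["gripper_force"],o["grip_width"])
print("cover org->case in tool",100*(t[:3,:3].T@np.r_[np.array([.6073,-.2173])-f[1],0]))
```

```text
front_right [(0.7, array([445., 116.]))]
(449.48507499694824, 115.38059711456299) 12.861862182617188
rear_right [(0.85, array([192., 114.]))]
(188.11928939819336, 114.95685291290283) 12.914730072021484
(np.float64(0.2145913943317517), array([ 0.60834184, -0.21706488]), array([0.00036009, 0.00036009]))
cover in tool [ 0.0005  0.     -0.    ]
at [ 0.6083 -0.2166  0.3487] tooly ang -2.925 shift cm [0.05 0.11 9.87] j [-0.04  0.35 -0.13 -0.   -1.09  0.26]
[-0.58061541  0.16171684 -2.75783321] 44.99864637851715 0.01344978640180308
cover org->case in tool [ 5.93276352e-04  1.06802877e-01 -8.74231109e-07]
```

step_arm(
  increments="255 0 0.1 1.5 0;255 0 0 1.5 0;255 0 0 1.5 0;255 0 0 1 0;255 0 0 0 0;255 0 0 0 0;255 0 0 0 0;255 0 0 0 0;255 0 0 0 0;255 0 0 0 0",
)

```text
time: 17.5
ee_pos: [0.6073, -0.2173, 0.2941]
orientation: [-0.0, 0.78, -0.626, 0.0]
wrist_force: [0.1, 0.3, -3.1]
grip_width: 0.0135
gripper_force: 45.0
```

Run:
```python
from h import *
o=readout.get_obs(); p,d=imaging.snapshot("wrist"); imaging.snapshot("scene"); s,_=imaging.snapshot("side"); sc,_=imaging.snapshot("scene")
plan(.6073,-.2173,.294,o); print(o["wrist_force"],o["gripper_force"])
zb=o["ee_pos"][2]-.1986+.006; print("cover under z",zb-.003)
for cam in("scene","side"):
    T=c2w(cam)
    for k in C:
        for n,z in(("hole_",zb),("post_",.083)):
            r=imaging.tip_of(n+k,cam)
            if r: print(cam,n+k,round(r[0]["score"],2),at_z(cam,r[0]["point"],z,T)[0][:2].round(4), (np.array([.6073,-.2173])+np.array([[np.cos(.217),-np.sin(.217)],[np.sin(.217),np.cos(.217)]])@C[k]).round(4))
w=cv2.resize(p[60:310,120:520],(400,250)); a=cv2.resize(s[140:270,290:450],(400,325)); b=cv2.resize(sc[240:370,200:360],(400,325))
cv2.imwrite("pics/f.png",np.vstack([np.hstack([a,b]),np.hstack([w,w*0])]))
```

```text
at [ 0.6073 -0.2173  0.2941] tooly ang -2.924 shift cm [ 0.   -0.    0.01] j [-0.04  0.4  -0.2   0.   -0.97  0.26]
[ 0.13157562  0.2901183  -3.08944186] 44.99866783618927
cover under z 0.09845993641600548
scene hole_front_right 0.72 [ 0.5649 -0.3251] [ 0.5655 -0.3156]
scene post_front_right 0.65 [ 0.5772 -0.3208] [ 0.5655 -0.3156]
scene hole_rear_left 0.65 [ 0.5927 -0.1994] [ 0.6491 -0.119 ]
scene hole_rear_right 0.7 [ 0.6907 -0.2839] [ 0.6866 -0.2889]
scene post_rear_right 0.58 [ 0.6889 -0.289 ] [ 0.6866 -0.2889]
side hole_front_left 0.59 [ 0.5225 -0.1413] [ 0.528  -0.1457]
side post_front_left 0.89 [ 0.529  -0.1379] [ 0.528  -0.1457]
side hole_front_right 0.9 [ 0.5557 -0.3095] [ 0.5655 -0.3156]
side post_front_right 0.91 [ 0.5618 -0.3104] [ 0.5655 -0.3156]
side hole_rear_left 0.65 [ 0.6378 -0.1166] [ 0.6491 -0.119 ]
side post_rear_left 0.88 [ 0.653  -0.1208] [ 0.6491 -0.119 ]
side hole_rear_right 0.26 [0.342  0.0719] [ 0.6866 -0.2889]
side post_rear_right 0.7 [ 0.6898 -0.293 ] [ 0.6866 -0.2889]
```

View pics/f.png

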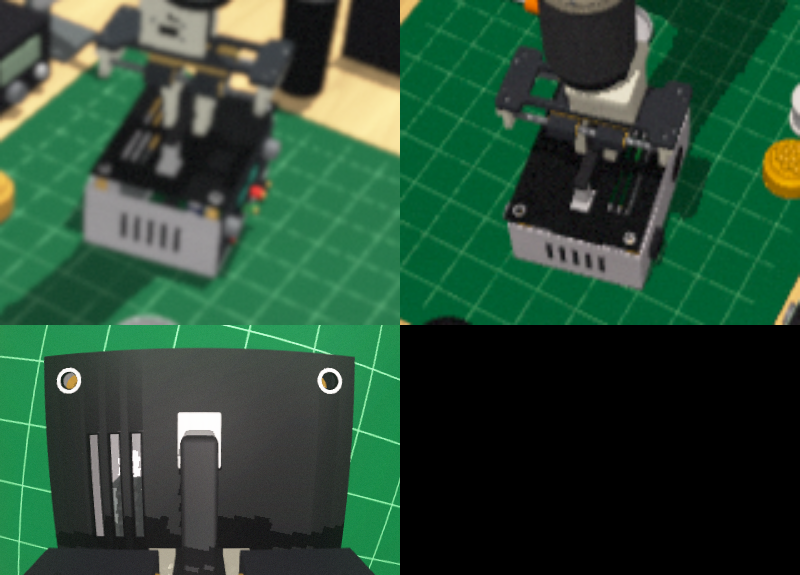

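The case front, the sides and the cover look aligned with a gap between them, and brass shows through both near holes. I zoom in there and overlay where the post rims should be.

Run:
```python
from h import *
o=readout.get_obs(); p,d=imaging.snapshot("wrist"); T=c2w("wrist",o); cv2.imwrite("pics/w6.png",p)
K=np.array(imaging.calibration("wrist")["camera_matrix"]); Ti=np.linalg.inv(T)
def proj(P):
    c=P@Ti[:3,:3].T+Ti[:3,3]; r=np.hypot(c[:,0],c[:,1]); th=np.arctan2(r,c[:,2]); return np.c_[K[0,0]*th*c[:,0]/r+K[0,2],K[1,1]*th*c[:,1]/r+K[1,2]]
M=np.array([[np.cos(.217),-np.sin(.217)],[np.sin(.217),np.cos(.217)]]); S=12; a=np.linspace(0,2*np.pi,60); rows=[]
for k in("rear_right","front_right"):
    ctr=np.array([.6073,-.2173])+M@C[k]; h=proj(np.array([[*ctr,.1015]]))[0]; u0,v0=int(h[0])-14,int(h[1])-14
    raw=cv2.resize(p[v0:v0+28,u0:u0+28],None,fx=S,fy=S,interpolation=cv2.INTER_NEAREST); ov=raw.copy()
    for r,z,col in((.0065,.083,(0,0,255)),(.0025,.083,(255,0,255)),(.004,.1015,(255,255,0))):
        q=proj(np.c_[ctr[0]+r*np.cos(a),ctr[1]+r*np.sin(a),np.full(60,z)]); q=((q-[u0,v0]+.5)*S).astype(np.int32); cv2.polylines(ov,[q],True,col,1)
    rows.append(np.hstack([raw,ov]))
cv2.imwrite("pics/z6.png",cv2.resize(np.vstack(rows),(600,600)))
```

```text
(no output)
```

View pics/z6.png

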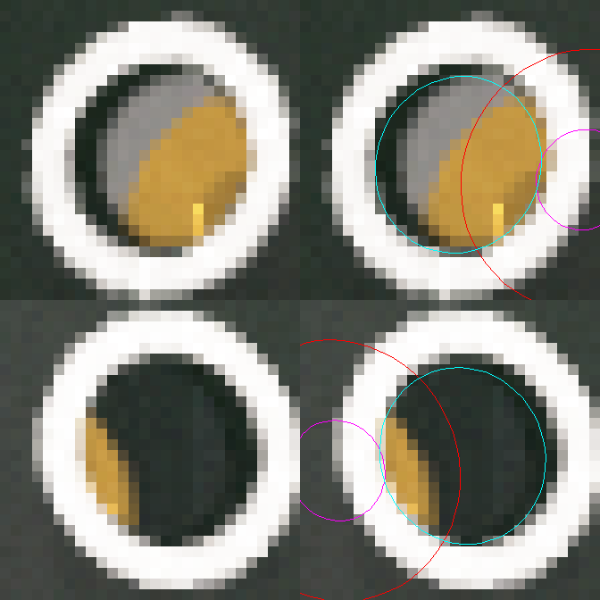

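Against the rims actually seen (brass edges at (165,160) and (115,465) in the crop), the posts lie about 1.3 mm rearward and 2 to 2.5 mm left of the prediction. That is inside tolerance, but I correct for it.

step_arm(
  increments="255 -0.1 -0.06 0 0;255 -0.1 -0.06 0 0;255 0 0 0 0;255 0 0 0 0;255 0 0 0 0;255 0 0 0 0;255 0 0 0 0;255 0 0 0 0",
)

```text
time: 19.35
ee_pos: [0.608, -0.2151, 0.2936]
orientation: [0.0, 0.78, -0.626, -0.0]
wrist_force: [0.5, -0.5, -4.1]
grip_width: 0.0137
gripper_force: 45.0
```

Run:
```python
from h import *
o=readout.get_obs(); p,d=imaging.snapshot("wrist"); T=c2w("wrist",o)
K=np.array(imaging.calibration("wrist")["camera_matrix"]); Ti=np.linalg.inv(T)
def proj(P):
    c=P@Ti[:3,:3].T+Ti[:3,3]; r=np.hypot(c[:,0],c[:,1]); th=np.arctan2(r,c[:,2]); return np.c_[K[0,0]*th*c[:,0]/r+K[0,2],K[1,1]*th*c[:,1]/r+K[1,2]]
M=np.array([[np.cos(.217),-np.sin(.217)],[np.sin(.217),np.cos(.217)]]); S=12; a=np.linspace(0,2*np.pi,60); rows=[]
for k in("rear_right","front_right"):
    ctr=o["ee_pos"][:2]+M@C[k]; h=proj(np.array([[*ctr,.1015]]))[0]; u0,v0=int(h[0])-14,int(h[1])-14
    raw=cv2.resize(p[v0:v0+28,u0:u0+28],None,fx=S,fy=S,interpolation=cv2.INTER_NEAREST); ov=raw.copy()
    for r,z,col in((.0065,.083,(0,0,255)),(.004,.1015,(255,255,0))):
        q=proj(np.c_[ctr[0]+r*np.cos(a),ctr[1]+r*np.sin(a),np.full(60,z)]); q=((q-[u0,v0]+.5)*S).astype(np.int32); cv2.polylines(ov,[q],True,col,1)
    rows.append(np.hstack([raw,ov]))
cv2.imwrite("pics/z7.png",cv2.resize(np.vstack(rows),(600,600))); print(o["ee_pos"],o["wrist_force"],o["gripper_force"])
```

```text
[ 0.60799359 -0.21508282  0.29363981] [ 0.52886069 -0.50444483 -4.07440054] 44.99885022640228
```

View pics/z7.png

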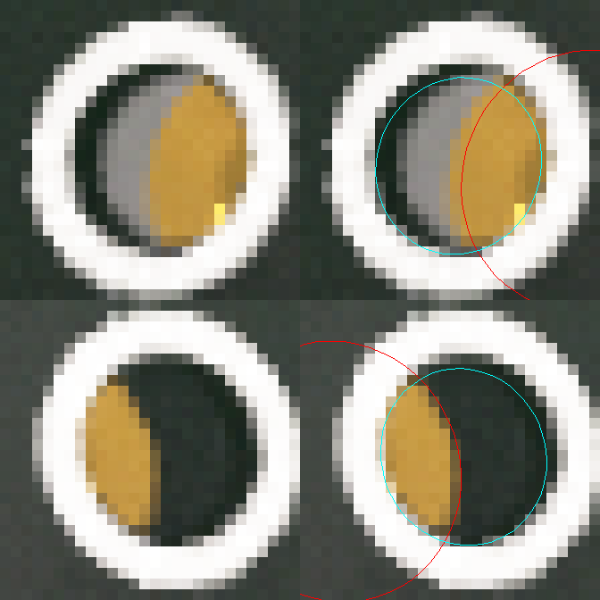

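The brass rims now lie on the predicted circles to within about 0.5 mm at both holes, symmetrically. I hand in.

```bash
python3 -c "
from bench import ctrl; print(ctrl.hand_in())"
```

```text
the job is handed in; nothing more can be done
None
```

I've handed the job in: the front panel is shut, and the arm is holding the cover still and level about 15 mm above the posts, vent slots to the rear. The two right-hand screw holes look lined up to within about 0.5 mm; I couldn't see the left pair up close, and the hand-in gave no verdict.

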